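Shut and lock the vial cabinet

TASK

Both drawers of the small grey vial cabinet have been left standing out: push each of them fully shut with the fingertips, then push the locking bar on the cabinet's top by its upright tab to the left as far as it goes, so that its tongues lie across both drawers. Leave the bar alone until both drawers are shut. Only push: do not lift the cabinet or shove it along the bench, and leave the vials on its top and everything round it standing where they are.

Things in the scene. Friction and masses are not known exactly. Their poses are not given: they have to be found in the camera images.
- vial_cabinet: Loose grey metal bench cabinet on rubber feet, 130 deep (x) x 220 wide (y) x 75 high mm, about 4.5 kg; origin at the centre of its underside on the bench, x axis from front to back (away from the robot), y to the left along its width, z up. Its front (x = -65 mm) has two white drawers side by side. A hard push (over some 20 N) can slide it. Two capped vials are seated fast in each drawer.
- drawer_left (a joint): How far the left drawer (y = +50 mm in the cabinet's frame) stands out of the cabinet, m: 0 fully shut against its stop with its front face 65 mm before the cabinet's centre, starts 0.025 to 0.06; slides along the cabinet's x axis with 2 N of friction, stays where it is left
- drawer_right (a joint): The same for the right drawer (y = -50 mm in the cabinet's frame)
- drawer_left_front (a point): Centre of the left drawer's flat white front face, which is 74 mm wide and 55 mm high (from 13 to 68 mm above the bench, this point at 40.5 mm); moves with the drawer; axes as the cabinet's, so it is pushed towards +x of this frame
- drawer_right_front (a point): The same for the right drawer
- lock_bar (a joint): Travel of the flat steel locking bar (12 mm wide, 138 mm long, on the top along the front edge, its upper face 80 mm above the bench) to the left (cabinet +y), m: starts at 0 to 0.005 (unlocked), 0.04 at its stop (locked); 1.5 N of friction, stays where it is left
- lock_tab (a point): Centre of the right-hand (-y) face of the bar's dark upright tab, the face to push towards cabinet +y; moves with the bar. The tab is 24 mm long in the cabinet's x, 10 mm thick in y, and stands up to 97 mm above the bench (this point at 89 mm). With the bar at 0 this point is at x = -49.5, y = -5 mm of the cabinet's frame. Right of the tab there is free room above the bar.
- lock_tongue (a point): Lower tip of the bar's left tongue. The two tongues, 10 mm wide, hang over the cabinet's front edge down to 64 mm above the bench, 5 to 8 mm before the front plane; with the bar at 0 they are at y = 0 and -101 mm of the cabinet's frame, clear of the drawers; locked (y = 40 and -61 mm) they hang before them. With the bar moved over 8 mm they catch on a drawer that is not shut.
- vial_a: Small vial with a black cap, 24 mm across and 48 mm high, standing loose on the left back part of the cabinet's top (30 to 45 mm behind its centre), origin at its foot; to be left alone
- vial_b: Small vial with a white cap, same size, standing loose on the right back part of the cabinet's top; to be left alone
- jar: Round white jar with a red lid, 57 mm across, 92 mm high, standing to the left of the cabinet; bystander, origin at its foot
- flask: Glass conical flask, 80 mm across the foot, 116 mm high, standing to the right of the cabinet; bystander, origin at its foot
- bottle: White bottle, 66 mm across, 140 mm high, behind the jar; bystander, origin at its foot
- tape: Roll of tape lying flat, 86 mm across, 24 mm high, near the front on the right; bystander, origin at its underside's centre

How it is judged (in metres and radians):
On the way, in this order (a step that is already met when the one before it is completed fails the run):
1. both drawers pushed shut (each within 5 mm of its stop) (value of joint each of drawer_left, drawer_right below 0.005 m), for 0.2 s.
2. the locking bar pushed across (at least 34 of its 40 mm) (value of joint lock_bar above 0.034 m), for 0.2 s.
At the end, for the whole second after the job is handed in: Both drawers are shut within 5 mm, the locking bar is at least 34 mm to the left, and the cabinet stands still within 25 mm of where it was, with the vials upright on it (all of step 1 and value of joint lock_bar above 0.034 m and linear speed of vial_cabinet below 0.01 m/s and distance of vial_cabinet from where it was at the start of the episode below 0.025 m and angle between each of vial_a, vial_b's own z axis and vertical below 0.4 rad); the robot touches nothing.
It fails at once if the locking bar is pushed across (more than 15 mm) while a drawer is still out (more than 8 mm) (value of joint lock_bar above 0.015 m and value of joint any of drawer_left, drawer_right above 0.008 m).
It fails at once if the cabinet is shoved more than 25 mm from where it stood, or is tilted or lifted (distance of vial_cabinet from where it was at the start of the episode above 0.025 m or angle between vial_cabinet's own z axis and vertical above 0.1 rad).
It fails at once if a vial on top of the cabinet is knocked over, lifted or moved more than 40 mm (distance of any of vial_a, vial_b from where it was at the start of the episode above 0.04 m or angle between any of vial_a, vial_b's own z axis and vertical above 0.4 rad).
It fails at once if the jar, flask, bottle or tape roll is moved more than 30 mm or knocked over (distance of any of jar, flask, bottle, tape from where it was at the start of the episode above 0.03 m or angle between any of jar, flask, bottle, tape's own z axis and vertical above 0.4 rad).
It also fails if it takes over 51 s, if anything falls off the work surface, if the arm or the gripper's body presses on something with over 40 N, if the wrist force passes 120 N, or if a joint passes its speed limit or range.

ROBOT

A 7-joint arm with a two-finger parallel gripper is mounted at the origin on a cart in front of the work surface, level with it; the furniture and walls round the work are solid. World frame = base frame: x ahead of the robot, y to its left, z up, the work surface at z = 0. Lengths are in m, angles in degrees, forces in N, time in s.
With the tool pointing down it reaches from about 0.375 to 0.925 m from the base axis. Payload 3.1 kg.
Tool frame: the origin (TCP) lies at the very end of the fingers, on their centre line; the grasp point (between the pads) lies 19 mm behind it; z points along the fingers, y is the line along which they close (so a half turn about z gives the same grasp; the last joint's range is limited). The gripper opens to 85 mm and grips with 20 to 120 N. Pads are 22 mm wide; open, the fingers measure 114 mm over their backs; the gripper's body (76 mm by 85 mm) begins 54 mm behind the grasp point. The pads swing forward as they close: fully open they stand 13 mm farther back than shut.
Start: joints at [-81.234, 21.939, 2.515, 91.553, -1.026, 66.532, -2.859], TCP at [0.161, 0.63, 0.231] pointing down, gripper open.
Joint ranges: [-149.38, 149.38], [-23.57, 123.04], [-84.95, 90], [0, 143.3], [-89.99, 269.99], [3.08, 112.72], [-163.45, 163.45]. Speed limits (degrees/s): [159.86, 159.86, 180, 180, 180, 180, 180].

INTERFACE

Orientations are given as [roll, pitch, yaw] about the fixed x, y, z axes, in that order (R = Rz(yaw) Ry(pitch) Rx(roll)).
In Python, from plant import ctrl gives the robot as it stands. The module is installed in compiled form; this text tells all that it offers.
- The arm moves only by the tool step_arm, never from a script. Its argument "targets" is a list of rows, each a list of 7 numbers: the closure, from 0 (fully open) to 1 (shut), then the shift along the tool's x, y, z scaled (see below), then the turn, a rotation vector about the tool's x, y, z scaled (see below). In form: [[gripper, dx, dy, dz, ax, ay, az], ...]. A call has 1 to 20 rows; each row shifts and turns the commanded pose from where the row before left it, along the tool's axes as they then stand; what a row does not reach is not made up. The controller multiplies each number of a shift by 0.4 m and each number of a turn by 180 degrees. A row lasts 1/10 s, in which the tool goes at most 50 mm and 8.59 degrees, less where a joint would pass 70% of its speed; a pose out of reach is approached as far as the arm can. A call with a number of a shift or a turn outside -1 to 1 is refused whole. A call with a gripper value outside its range is refused whole. The fingers move at their own pace and stop on an object; the grip force is fixed at half the most. Time passes only in rows, so rows that do not move let the fingers close. It gives the time, the measured TCP pose, the force, the opening and the grip force at its end, in the units of the state.
- ctrl.sense(): the state, without advancing time (a new reading comes with each control period).
- ctrl.get_image(name): name is "scene" or "top" or "wrist"; returns the picture (384x512x3 uint8, red, green, blue); there is no depth.
- ctrl.camera_params(name): a dict with "camera_matrix" (3x3 intrinsics, pixels), "origin" and "attitude" of the camera in the world; the wrist camera has in their place "tool_from_camera" (4x4, takes a point from camera to tool coordinates, whose origin is the TCP and whose axes are the flange's). Camera axes: x right, y down, z forward; pixel columns grow to the right and rows downward; lengths in m; the calibration is good to about 2 mm. The wrist camera is an equidistant fisheye: a pixel r from the principal point sees the ray r / f radians off the axis. A picture is of the moment at which its call begins: read the wrist's pose just before it. camera_params takes no time and is no camera call.
- ctrl.hand_in(): hands the job in; it is judged then, once.
The state is a dict: "time": time; "q": joint angles; "dq": joint speeds; "joint_efforts": joint torques, N m; "tool_pos": TCP position; "tool_rot": TCP orientation; "force": force on the tool from outside, world axes, zero at the start; "moment": the same for the moment, N m; "grip_width": opening from 0.0 (shut) to 1.0 (fully open); "grasp_force": force on a finger pad.
Only numpy, scipy, OpenCV 4.12 (cv2) and the standard library are available. Lean on these libraries where they do the work, as an engineer would, in place of code of your own. Each camera call takes 0.05 s, during which the arm holds its last target. There are 200 camera calls.

## Working session

There is one attempt and no reset: what is moved stays moved. The work goes in short steps, Python scripts to look and compute and a tool call to move; the robot and the scene stay as the last step left them, time stands still between calls to the robot, and variables do not carry over. Pictures are saved under pics/ and viewed, at most 10 in all, crops included, and the job is handed in when it is done.

Besides the shell and the picture viewer there is one more tool, called after ">>>" as name(argument=value, ...), one argument or row to a line, values as JSON. step_arm: Moves the arm, as the interface text tells. Shifts and turns lie within -1 to 1; 1 stands for 0.4 m of shift or 180 degrees of turn. Its arguments: {"type":"object","properties":{"targets":{"type":"array","items":{"type":"array","items":{"type":"number"}}}},"required":["targets"]}

```bash
mkdir -p pics
cat > h.py <<'E'
import numpy as np, cv2
from plant import ctrl
def snap(n,f):
    im=ctrl.get_image(n); cv2.imwrite('pics/'+f,im[:,:,::-1]); return im
def cam(n):
    p=ctrl.camera_params(n); return p
E
python3 - <<'E'
from h import *
for n in('scene','top'):
    snap(n,n+'1.png'); print(cam(n))
print(cam('wrist')); print(ctrl.sense())
E
```

```text
{'camera_matrix': array([[423.74424974,   0.        , 256.31634885],
       [  0.        , 423.74424974, 192.05701782],
       [  0.        ,   0.        ,   1.        ]]), 'origin': array([-0.20902037, -0.83880617,  0.5519697 ]), 'attitude': array([-113.7349221 ,   -1.40124474,  -44.44776916])}
{'camera_matrix': array([[427.76657397,   0.        , 261.71419565],
       [  0.        , 427.76657397, 187.48327905],
       [  0.        ,   0.        ,   1.        ]]), 'origin': array([ 0.4359813 , -0.13538035,  1.22670279]), 'attitude': array([-175.47534199,    0.73719282,  -88.47068921])}
{'camera_matrix': array([[297.31863964,   0.        , 259.75400269],
       [  0.        , 297.31863964, 195.83298056],
       [  0.        ,   0.        ,   1.        ]]), 'tool_from_camera': array([[-3.56531251e-04, -9.47466254e-01, -3.19855548e-01,
         8.20389683e-02],
       [ 9.99999895e-01, -4.29684513e-04,  1.58135015e-04,
         5.97468929e-04],
       [-2.87264565e-04, -3.19855458e-01,  9.47466307e-01,
        -1.43214289e-01],
       [ 0.00000000e+00,  0.00000000e+00,  0.00000000e+00,
         1.00000000e+00]])}
{'time': 0.1, 'q': array([-81.23454284,  21.98651814,   2.51074271,  91.6413293 ,
        -1.02497686,  66.53159892,  -2.85811915]), 'dq': array([ 0.0933948 , -0.1233536 ,  0.03798751, -0.24201042,  0.0245376 ,
        0.08822539,  0.07394315]), 'joint_efforts': array([ 2.50039768e-03, -4.34723997e+01,  1.02911688e+00, -2.50453234e+01,
        1.09217997e-02,  5.42536276e-03, -1.24521952e-05]), 'tool_pos': array([0.16108813, 0.62882977, 0.23001089]), 'tool_rot': array([-1.79863216e+02,  7.35991407e-03,  1.65637608e+02]), 'force': array([-0.9346751 ,  0.11081605, -0.36252919]), 'moment': array([-0.02356605,  0.02553766,  0.02062506]), 'grasp_force': 0.0, 'grip_width': 0.997362536001166}
```

View pics/top1.png

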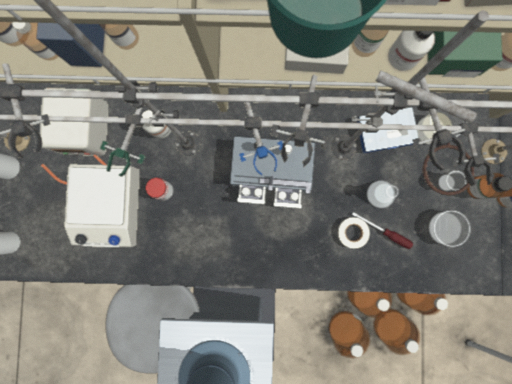

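View pics/scene1.png

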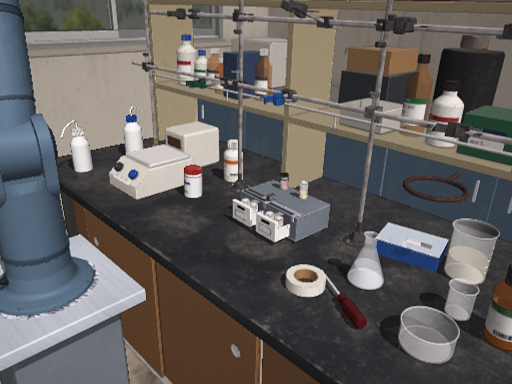

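Run:
```python
import cv2
a=cv2.imread('pics/top1.png')[115:225,205:335]; b=cv2.imread('pics/scene1.png')[165:255,215:345]
a=cv2.resize(a,(780,660),interpolation=cv2.INTER_CUBIC)[:600]; b=cv2.resize(b,(780,540),interpolation=cv2.INTER_CUBIC)
cv2.imwrite('pics/ca.png',a);cv2.imwrite('pics/cb.png',b)
```

```text
(no output)
```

View pics/ca.png

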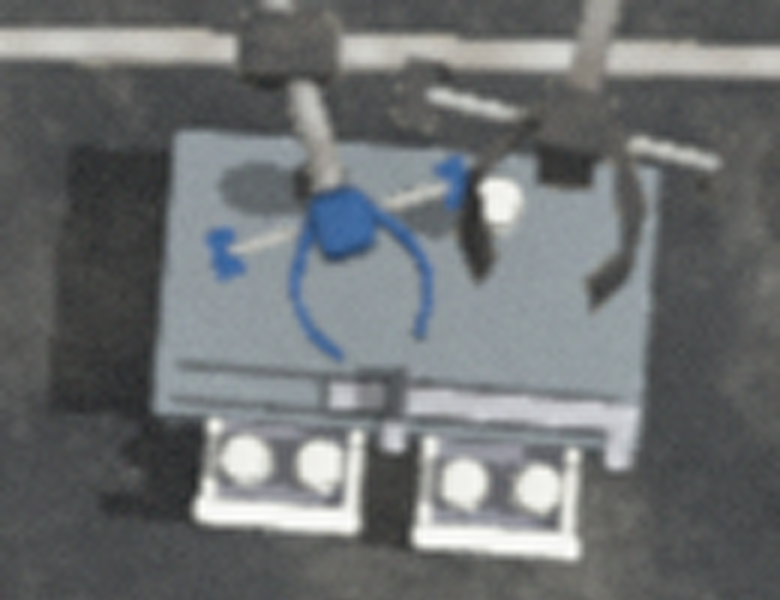

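View pics/cb.png

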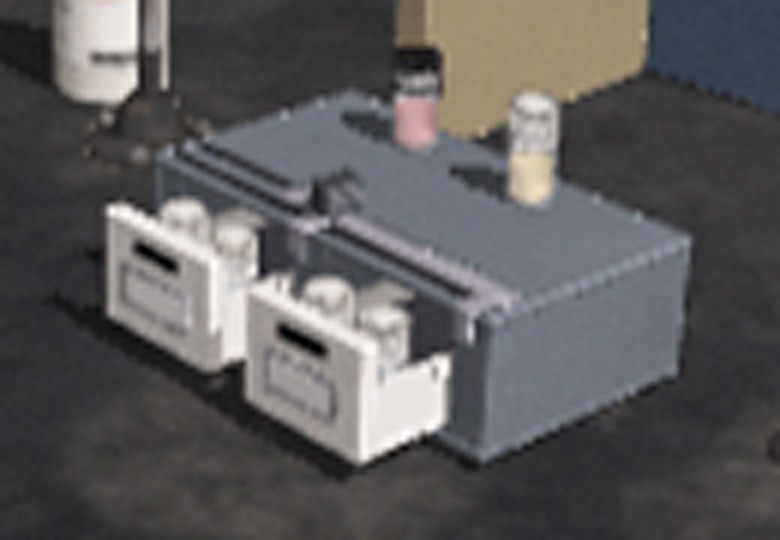

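```bash
cat >> h.py <<'E'
from scipy.spatial.transform import Rotation as Ro
def ray(n,u,v):
    p=cam(n); d=np.linalg.inv(p['camera_matrix'])@[u,v,1]
    return p['origin'], Ro.from_euler('xyz',p['attitude'],degrees=True).as_matrix()@(d/np.linalg.norm(d))
def onz(n,u,v,z):
    o,d=ray(n,u,v); return (o+d*(z-o[2])/d[2]).round(4)
def tri(a,b):
    (o,d),(p,e)=ray(*a),ray(*b)
    s=np.linalg.lstsq(np.c_[d,-e],p-o,rcond=None)[0]; A=o+d*s[0];B=p+e*s[1]
    return ((A+B)/2).round(3), round(float(np.linalg.norm(A-B)),4)
E
python3 - <<'E'
from h import *
t=lambda x,y,z:onz('top',205+x/6-.4,115+y/6-.4,z)
s=lambda x,y,z:onz('scene',215+x/6-.4,165+y/6-.4,z)
for nm,x,y,z in [('BL',175,130,.075),('BR',658,170,.075),('FL',155,412,.075),('FR',635,445,.075),('LdL',197,524,.068),('LdR',358,532,.068),('RdL',415,550,.068),('RdR',580,558,.068),('tab',405,388,.097),('vialb',500,200,.123)]: print(nm,t(x,y,z))
for nm,x,y,z in [('BR',690,240,.075),('FR',488,312,.075),('BL',348,92,.075),('FL',160,155,.075),('LdL',108,207,.068),('LdR',210,240,.068),('RdL',248,288,.068),('RdR',362,347,.068),('tabtop',352,172,.097),('FRbot',480,462,0),('vialafoot',418,143,.075)]: print('s',nm,s(x,y,z))
print('blue',tri(('top',262,152),('scene',275,98)))
print('rod', [ (z,onz('top',250,122,z)) for z in(.2,.3,.4)])
for n,u,v in [('top',160,190),('top',381,194),('top',353,233)]: print(onz(n,u,v,.05))
E
```

```text
BL [ 0.6649 -0.0381  0.075 ]
BR [ 0.6518 -0.2578  0.075 ]
FL [ 0.536  -0.0332  0.075 ]
FR [ 0.5266 -0.2496  0.075 ]
LdL [ 0.4863 -0.0532  0.068 ]
LdR [ 0.4845 -0.1261  0.068 ]
RdL [ 0.4771 -0.152   0.068 ]
RdR [ 0.4754 -0.2264  0.068 ]
tab [ 0.5475 -0.1454  0.097 ]
vialb [ 0.628  -0.1844  0.123 ]
s BR [ 0.6475 -0.2594  0.075 ]
s FR [ 0.5272 -0.2455  0.075 ]
s BL [ 0.6592 -0.0401  0.075 ]
s FL [ 0.5352 -0.0362  0.075 ]
s LdL [ 0.4883 -0.0524  0.068 ]
s LdR [ 0.499  -0.1084  0.068 ]
s RdL [ 0.4783 -0.1536  0.068 ]
s RdR [ 0.4755 -0.223   0.068 ]
s tabtop [ 0.5521 -0.1432  0.097 ]
s FRbot [ 0.5326 -0.2425  0.    ]
s vialafoot [ 0.6375 -0.1068  0.075 ]
blue (array([ 0.577, -0.118,  0.342]), 0.0085)
rod [(0.2, array([ 0.6762, -0.0872,  0.2   ])), (0.3, array([ 0.6528, -0.0919,  0.3   ])), (0.4, array([ 0.6294, -0.0966,  0.4   ]))]
[0.5145 0.1634 0.05  ]
[ 0.5191 -0.4458  0.05  ]
[ 0.4105 -0.3702  0.05  ]
```

>>> step_arm(
  targets=[
    [1,0,0,0,0,0,-0.032],
    [1,0,0,0,0,0,-0.032],
    [1,-0.054,-0.0845,0,0,0,0],
    [1,-0.054,-0.0845,0,0,0,0],
    [1,-0.054,-0.0845,0,0,0,0],
    [1,-0.054,-0.0845,0,0,0,0],
    [1,-0.054,-0.0845,0,0,0,0],
    [1,-0.054,-0.0845,0,0,0,0],
    [1,-0.054,-0.0845,0,0,0,0],
    [1,-0.054,-0.0845,0,0,0,0],
    [1,-0.054,-0.0845,0,0,0,0],
    [1,-0.054,-0.0845,0,0,0,0],
    [1,0,0,0,0,0,0],
  ],
)

```text
time: 1.4
tool_pos: [0.3632, 0.275, 0.2308]
tool_rot: [-179.8, 0.0, 176.5]
force: [-0.6, 0.7, -0.4]
grip_width: 0.0
grasp_force: 0.0
```

>>> step_arm(
  targets=[
    [1,-0.022,-0.091,0,0,0,0],
    [1,-0.022,-0.091,0,0,0,0],
    [1,-0.022,-0.091,0,0,0,0],
    [1,-0.022,-0.091,0,0,0,0],
    [1,-0.022,-0.091,0,0,0,0],
    [1,-0.022,-0.091,0,0,0,0],
    [1,-0.022,-0.091,0,0,0,0],
    [1,-0.022,-0.091,0,0,0,0],
    [1,-0.022,-0.091,0,0,0,0],
    [1,-0.022,-0.091,0,0,0,0],
    [1,0,0,0.05,0,-0.0278,0],
    [1,0,0,0.05,0,-0.0278,0],
    [1,0,0,0,0,-0.0278,0],
    [1,0,0,0,0,-0.0278,0],
    [1,0,0,0,0,0,0],
  ],
)

```text
time: 2.9
tool_pos: [0.4279, -0.0857, 0.1889]
tool_rot: [179.9, 19.8, 177.2]
force: [-1.0, 0.0, -1.3]
grip_width: 0.0
grasp_force: 0.0
```

Run:
```python
from h import *
s=ctrl.sense();print(s['tool_pos'],s['tool_rot'],s['q'].round(1))
snap('wrist','w1.png')
```

```text
[ 0.42793172 -0.0856864   0.18885391] [179.90081714  19.75112401 177.17900512] [-32.8 -16.3  35.9 136.8  15.1  37.5  80.3]
```

View pics/w1.png

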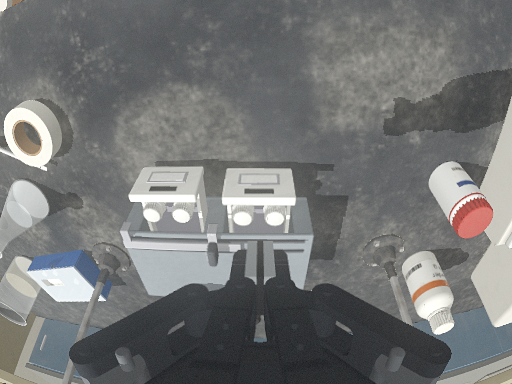

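```bash
cat >> h.py <<'E'
def wz(u,v,z,s=None):
    s=s or ctrl.sense(); p=cam('wrist'); K=p['camera_matrix']; T=p['tool_from_camera']
    a=np.array([u-K[0,2],v-K[1,2]]); r=np.linalg.norm(a); th=r/K[0,0]
    d=np.r_[np.sin(th)*a/r,np.cos(th)]; R=Ro.from_euler('xyz',s['tool_rot'],degrees=True).as_matrix()
    o=R@T[:3,3]+s['tool_pos']; d=R@T[:3,:3]@d
    return (o+d*(z-o[2])/d[2]).round(4)
E
python3 - <<'E'
from h import *
im=cv2.imread('pics/w1.png'); hsv=cv2.cvtColor(im,cv2.COLOR_BGR2HSV)
m=((hsv[:,:,1]<25)&(hsv[:,:,2]>190)).astype(np.uint8); m[:150]=0;m[215:]=0;m[:,:120]=0;m[:,310:]=0
m=cv2.morphologyEx(m,cv2.MORPH_OPEN,np.ones((5,5),np.uint8))
n,l,st,c=cv2.connectedComponentsWithStats(m)
for i in range(1,n):
  if st[i,4]>200:
    cn=cv2.findContours((l==i).astype(np.uint8),0,2)[0][0]; print(st[i], cv2.approxPolyDP(cn,4,True).reshape(-1,2).tolist())
for a in [(122,235,.075),(313,235,.075),(223,199,.068),(297,197,.068),(130,199,.068),(205,197,.068),(207,262,.097),(217,262,.097)]: print(a,wz(*a))
E
python3 -c "
import cv2;a=cv2.imread('pics/w1.png')[155:275,115:325];cv2.imwrite('pics/w1c.png',cv2.resize(a,(798,456),interpolation=cv2.INTER_CUBIC))"
```

```text
[ 129  167   73   38 1416] [[201, 167], [189, 167], [186, 182], [178, 182], [175, 192], [149, 192], [150, 168], [143, 168], [129, 199], [142, 204], [194, 202]]
[ 222  169   74   40 1700] [[227, 169], [223, 204], [294, 204], [290, 170], [280, 170], [273, 194], [244, 194], [243, 184], [236, 182], [239, 169]]
[152 173  32   8 248] [[152, 180], [182, 180], [183, 173], [156, 173]]
[241 175  36   8 282] [[241, 177], [241, 182], [276, 182], [275, 175]]
(122, 235, 0.075) [ 0.5315 -0.2514  0.075 ]
(313, 235, 0.075) [ 0.5385 -0.0327  0.075 ]
(223, 199, 0.068) [ 0.489  -0.1249  0.068 ]
(297, 197, 0.068) [ 0.4902 -0.0512  0.068 ]
(130, 199, 0.068) [ 0.4842 -0.2258  0.068 ]
(205, 197, 0.068) [ 0.4856 -0.1428  0.068 ]
(207, 262, 0.097) [ 0.5522 -0.1484  0.097 ]
(217, 262, 0.097) [ 0.5523 -0.1374  0.097 ]
```

View pics/w1c.png

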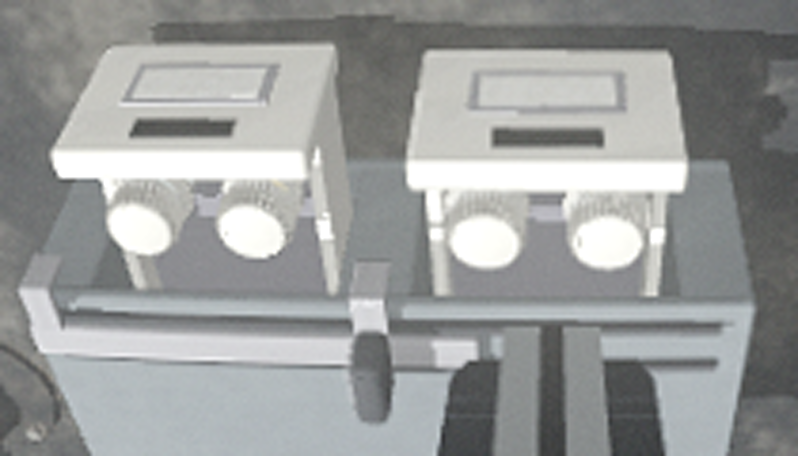

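>>> step_arm(
  targets=[
    [1,0.0107,-0.001,0.0622,0,0,0],
    [1,0.0107,-0.001,0.0622,0,0,0],
    [1,0.0107,-0.001,0.0622,0,0,0],
    [1,0.0107,-0.001,0.0622,0,0,0],
    [1,0.0107,-0.001,0.0622,0,0,0],
    [1,0.0107,-0.001,0.0622,0,0,0],
    [1,0,0,0,0,0,0],
    [1,-0.01175,0,0.0043,0,0,0],
    [1,-0.01175,0,0.0043,0,0,0],
    [1,-0.01175,0,0.0043,0,0,0],
    [1,-0.01175,0,0.0043,0,0,0],
    [1,-0.01175,0,0.0043,0,0,0],
    [1,-0.01175,0,0.0043,0,0,0],
  ],
)

```text
time: 4.25
tool_pos: [0.4861, -0.0882, 0.0578]
tool_rot: [179.6, 19.9, 177.3]
force: [-2.7, 0.1, 2.2]
grip_width: 0.002
grasp_force: 1.1
```

>>> step_arm(
  targets=[
    [1,0.0235,0,-0.0086,0,0,0],
    [1,0.0,0,0,0,0,0],
    [1,0,0,0,0,0,0],
  ],
)

```text
time: 4.55
tool_pos: [0.4755, -0.088, 0.0576]
tool_rot: [179.6, 19.9, 177.2]
force: [-0.1, -0.3, 0.7]
grip_width: 0.001
grasp_force: 0.0
```

>>> step_arm(
  targets=[
    [1,0.0137,0,0.0376,0,0,0],
    [1,0,0,0,0,0,0],
    [1,-0.01175,0,0.0043,0,0,0],
    [1,-0.01175,0,0.0043,0,0,0],
    [1,-0.01175,0,0.0043,0,0,0],
    [1,-0.01175,0,0.0043,0,0,0],
    [1,-0.01175,0,0.0043,0,0,0],
    [1,-0.01175,0,0.0043,0,0,0],
    [1,0,0,0,0,0,0],
  ],
)

```text
time: 5.45
tool_pos: [0.5072, -0.0894, 0.0419]
tool_rot: [179.7, 20.0, 177.3]
force: [-1.1, 0.3, 0.3]
grip_width: 0.001
grasp_force: 0.0
```

Continue in small steps, watching the force for the stop.

>>> step_arm(
  targets=[
    [1,-0.0071,0,0.0026,0,0,0],
    [1,-0.0071,0,0.0026,0,0,0],
    [1,-0.0071,0,0.0026,0,0,0],
    [1,-0.0047,0,0.0017,0,0,0],
  ],
)

```text
time: 5.85
tool_pos: [0.5172, -0.0898, 0.0415]
tool_rot: [179.7, 19.9, 177.3]
force: [-2.9, -0.9, 1.0]
grip_width: 0.002
grasp_force: 1.0
```

>>> step_arm(
  targets=[
    [1,-0.0047,0,0.0017,0,0,0],
  ],
)

```text
time: 5.95
tool_pos: [0.5191, -0.0899, 0.0415]
tool_rot: [179.7, 19.9, 177.3]
force: [-2.2, -0.7, 1.7]
grip_width: -0.0
grasp_force: 1.0
```

>>> step_arm(
  targets=[
    [1,-0.0035,0,0.0013,0,0,0],
  ],
)

```text
time: 6.05
tool_pos: [0.5206, -0.09, 0.0415]
tool_rot: [179.7, 19.9, 177.3]
force: [-1.5, 0.4, 0.4]
grip_width: 0.005
grasp_force: 1.0
```

>>> step_arm(
  targets=[
    [1,-0.0035,0,0.0013,0,0,0],
  ],
)

```text
time: 6.15
tool_pos: [0.5221, -0.09, 0.0415]
tool_rot: [179.7, 19.9, 177.3]
force: [-2.8, -0.5, 1.5]
grip_width: 0.004
grasp_force: 1.3
```

>>> step_arm(
  targets=[
    [1,-0.0035,0,0.0013,0,0,0],
  ],
)

```text
time: 6.25
tool_pos: [0.5223, -0.09, 0.041]
tool_rot: [179.6, 19.8, 177.3]
force: [-8.0, -0.3, 5.8]
grip_width: -0.001
grasp_force: 3.9
```

>>> step_arm(
  targets=[
    [1,-0.0035,0,0.0013,0,0,0],
  ],
)

```text
time: 6.35
tool_pos: [0.5224, -0.0899, 0.0404]
tool_rot: [179.6, 19.7, 177.2]
force: [-10.6, 0.6, 7.4]
grip_width: -0.002
grasp_force: 5.2
```

>>> step_arm(
  targets=[
    [1,0.06,0,-0.022,0,0,0],
    [1,0.06,0,-0.022,0,0,0],
    [1,0.06,0,-0.022,0,0,0],
    [1,0,-0.063,0,0,0,0],
    [1,0,-0.063,0,0,0,0],
    [1,0,-0.063,0,0,0,0],
    [1,0,-0.063,0,0,0,0],
    [1,0,0,0,0,0,0],
  ],
)

```text
time: 7.15
tool_pos: [0.4454, -0.1926, 0.0426]
tool_rot: [179.9, 20.2, 176.9]
force: [-0.6, -0.1, 0.3]
grip_width: -0.002
grasp_force: 0.0
```

>>> step_arm(
  targets=[
    [1,-0.01175,0,0.0043,0,0,0],
    [1,-0.01175,0,0.0043,0,0,0],
    [1,-0.01175,0,0.0043,0,0,0],
    [1,-0.01175,0,0.0043,0,0,0],
    [1,-0.01175,0,0.0043,0,0,0],
    [1,-0.01175,0,0.0043,0,0,0],
    [1,-0.01175,0,0.0043,0,0,0],
    [1,-0.01175,0,0.0043,0,0,0],
    [1,-0.01175,0,0.0043,0,0,0],
    [1,-0.01175,0,0.0043,0,0,0],
    [1,-0.01175,0,0.0043,0,0,0],
    [1,-0.01175,0,0.0043,0,0,0],
    [1,-0.01175,0,0.0043,0,0,0],
  ],
)

```text
time: 8.45
tool_pos: [0.5091, -0.1901, 0.0408]
tool_rot: [179.6, 19.9, 177.3]
force: [-2.2, 1.6, -0.4]
grip_width: -0.003
grasp_force: 1.1
```

>>> step_arm(
  targets=[
    [1,-0.0047,0,0.0017,0,0,0],
    [1,-0.0035,0,0.0013,0,0,0],
  ],
)

```text
time: 8.65
tool_pos: [0.5126, -0.1906, 0.041]
tool_rot: [179.7, 19.9, 177.3]
force: [-2.0, 1.5, -0.7]
grip_width: 0.002
grasp_force: 1.0
```

>>> step_arm(
  targets=[
    [1,-0.0035,0,0.0013,0,0,0],
  ],
)

```text
time: 8.75
tool_pos: [0.5139, -0.1907, 0.041]
tool_rot: [179.7, 19.9, 177.3]
force: [-1.8, 1.1, 0.4]
grip_width: -0.003
grasp_force: 1.0
```

>>> step_arm(
  targets=[
    [1,-0.0035,0,0.0013,0,0,0],
  ],
)

```text
time: 8.85
tool_pos: [0.5153, -0.1907, 0.041]
tool_rot: [179.7, 19.9, 177.3]
force: [-2.3, 1.5, -0.2]
grip_width: -0.001
grasp_force: 1.0
```

>>> step_arm(
  targets=[
    [1,-0.0035,0,0.0013,0,0,0],
  ],
)

```text
time: 8.95
tool_pos: [0.5167, -0.1907, 0.041]
tool_rot: [179.7, 19.9, 177.3]
force: [-5.9, 1.6, 2.0]
grip_width: -0.002
grasp_force: 3.0
```

>>> step_arm(
  targets=[
    [1,-0.0035,0,0.0013,0,0,0],
  ],
)

```text
time: 9.05
tool_pos: [0.5168, -0.1909, 0.0405]
tool_rot: [179.6, 19.8, 177.2]
force: [-9.5, 1.8, 6.1]
grip_width: 0.003
grasp_force: 4.9
```

>>> step_arm(
  targets=[
    [1,-0.0025,0,0.0009,0,0,0],
  ],
)

```text
time: 9.15
tool_pos: [0.5168, -0.1909, 0.0402]
tool_rot: [179.6, 19.7, 177.2]
force: [-10.4, 2.5, 7.7]
grip_width: -0.002
grasp_force: 5.5
```

>>> step_arm(
  targets=[
    [1,0.05,0,-0.018,0,0,0],
    [1,0.05,0,-0.018,0,0,0],
    [1,-0.0286,0,-0.0786,0,0,0],
    [1,-0.0286,0,-0.0786,0,0,0],
    [1,-0.0286,0,-0.0786,0,0,0],
    [1,0,0,0,0,-0.0278,0],
    [1,0,0,0,0,-0.0278,0],
    [1,0,0,0,0,0,0],
  ],
)

```text
time: 9.95
tool_pos: [0.475, -0.1898, 0.1407]
tool_rot: [179.5, 30.0, 176.9]
force: [-0.7, -0.0, -0.1]
grip_width: 0.001
grasp_force: 0.0
```

Run:
```python
from h import *
s=ctrl.sense();print(s['tool_pos'],s['tool_rot'],s['q'].round(1))
a=snap('wrist','w2.png')[170:290,150:410]
b=snap('top','t2.png')[105:215,195:355]
print('hook',onz('top',261.7,174,.34),onz('top',304.5,165.5,.34))
o=np.vstack([cv2.resize(a[:,:,::-1],(640,295),interpolation=2),cv2.resize(b[:,:,::-1],(640,305)) [:305]])
cv2.imwrite('pics/c2.png',o)
```

```text
[ 0.47497854 -0.1898436   0.14068213] [179.45010869  29.98122436 176.85249132] [-21.5   0.3  46.5 136.9 -38.   18.7 145.7]
hook [ 0.534  -0.1213  0.34  ] [ 0.5541 -0.2101  0.34  ]
```

View pics/c2.png

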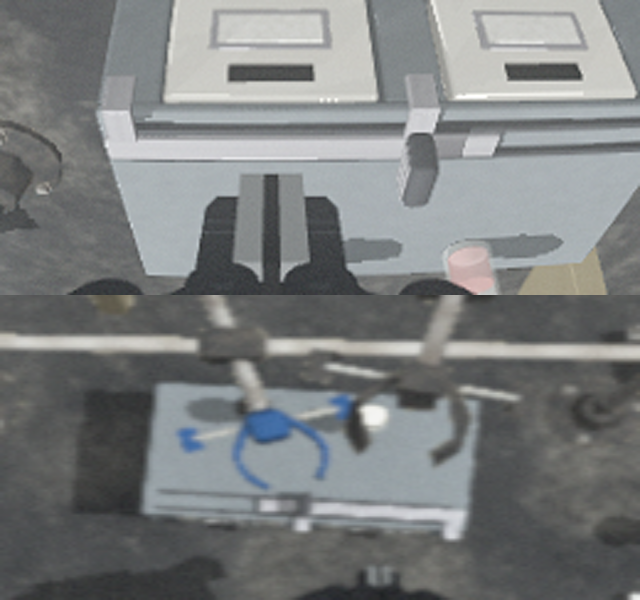

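>>> step_arm(
  targets=[
    [1,-0.0395,0,0.0228,0,0,0],
    [1,-0.0395,0,0.0228,0,0,0],
    [1,-0.0395,0,0.0228,0,0,0],
    [1,-0.0395,0,0.0228,0,0,0],
    [1,0.0219,0,0.0379,0,0,0],
    [1,0.0219,0,0.0379,0,0,0],
    [1,0,0,0,0,0,0],
  ],
)

```text
time: 10.75
tool_pos: [0.5497, -0.1921, 0.1039]
tool_rot: [179.6, 29.7, 177.2]
force: [-0.8, -0.5, -0.5]
grip_width: 0.002
grasp_force: 0.0
```

Run:
```python
from h import *
s=ctrl.sense();print(s['tool_pos'],s['tool_rot'],s['q'].round(1))
o={'tool_pos':np.array([.475,-.1898,.1407]),'tool_rot':np.array([179.45,29.98,176.85])}
print([wz(150+u/2.46,170+v/2.46,.097,o) for u,v in[(402,195),(404,165),(437,165),(437,195)]])
snap('wrist','w3.png')
```

```text
[ 0.54973806 -0.1921366   0.10393827] [179.56740945  29.70150109 177.19358056] [ -9.3  14.6  32.2 129.2 -61.4  19.  163.2]
[array([ 0.547 , -0.1477,  0.097 ]), array([ 0.5282, -0.1488,  0.097 ]), array([ 0.5293, -0.1379,  0.097 ]), array([ 0.5484, -0.1353,  0.097 ])]
```

View pics/w3.png

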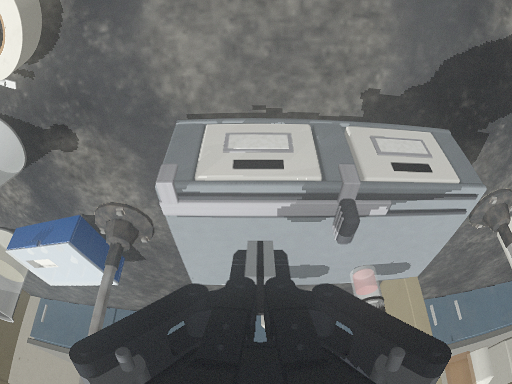

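>>> step_arm(
  targets=[
    [1,0,0,-0.03,0,0,0.03],
    [1,0,0,0,0,0.02,0.0],
  ],
)

```text
time: 11.0
tool_pos: [0.5421, -0.1936, 0.1171]
tool_rot: [176.6, 26.0, 171.0]
force: [-0.7, 0.2, -0.3]
grip_width: -0.003
grasp_force: 0.0
```

Run:
```python
from h import *
s=ctrl.sense();print(s['tool_pos'],s['tool_rot'],s['q'].round(1))
```

```text
[ 0.54214061 -0.19361586  0.11711753] [176.58581984  26.04289269 170.95005296] [-16.7  13.9  40.5 127.6 -48.4  23.7 144.7]
```

>>> step_arm(
  targets=[
    [1,0,0,0,0,0.02,0],
    [1,0,0,0,0,0.02,0],
    [1,0,0,0,0,0,-0.015],
    [1,0,0,0,0,0,0],
  ],
)

```text
time: 11.4
tool_pos: [0.5459, -0.1931, 0.1185]
tool_rot: [177.9, 19.3, 174.7]
force: [0.4, -0.0, -0.4]
grip_width: -0.001
grasp_force: 0.0
```

Run:
```python
from h import *
s=ctrl.sense();print(s['tool_pos'],s['tool_rot'],s['q'].round(1))
print(Ro.from_euler('xyz',s['tool_rot'],degrees=True).as_matrix().round(3))
```

```text
[ 0.54592736 -0.19305173  0.11854028] [177.91607297  19.27119313 174.6593338 ] [-20.9  17.5  45.1 122.4 -38.4  32.3 136.6]
[[-0.94   0.081  0.332]
 [ 0.088  0.996  0.006]
 [-0.33   0.034 -0.943]]
```

>>> step_arm(
  targets=[
    [1,0,0,0,0,-0.022,0],
    [1,0.0145,0,0.0345,0,0,0],
    [1,0.0145,0,0.0345,0,0,0],
    [1,0,0,0,0,0,0],
  ],
)

```text
time: 11.8
tool_pos: [0.5426, -0.1908, 0.0854]
tool_rot: [177.6, 22.9, 174.3]
force: [-0.4, -0.6, -1.6]
grip_width: 0.0
grasp_force: 0.0
```

Run:
```python
from h import *
s=ctrl.sense();print(s['tool_pos'],s['tool_rot'],s['q'].round(1))
print(Ro.from_euler('xyz',s['tool_rot'],degrees=True).as_matrix().round(3))
```

```text
[ 0.54256526 -0.19083596  0.08540477] [177.64242199  22.8881976  174.29408705] [-13.9  18.6  37.5 126.1 -50.5  24.9 148.6]
[[-0.917  0.083  0.391]
 [ 0.092  0.996  0.002]
 [-0.389  0.038 -0.92 ]]
```

>>> step_arm(
  targets=[
    [1,-0.012,0,-0.003,0,0,0],
    [1,0.0002,0.0125,0.0005,0,0,0],
    [1,0.0002,0.0125,0.0005,0,0,0],
    [1,0.0002,0.0125,0.0005,0,0,0],
    [1,0.0002,0.0125,0.0005,0,0,0],
    [1,0.0002,0.0125,0.0005,0,0,0],
  ],
)

```text
time: 12.4
tool_pos: [0.5502, -0.166, 0.0896]
tool_rot: [177.7, 23.1, 174.4]
force: [0.2, 0.6, 0.4]
grip_width: 0.002
grasp_force: 0.0
```

>>> step_arm(
  targets=[
    [1,0.0002,0.0125,0.0005,0,0,0],
    [1,0.0002,0.0125,0.0005,0,0,0],
    [1,0.0002,0.0125,0.0005,0,0,0],
  ],
)

```text
time: 12.7
tool_pos: [0.5512, -0.1524, 0.0894]
tool_rot: [177.8, 23.1, 174.3]
force: [-0.9, -2.2, 0.5]
grip_width: 0.002
grasp_force: 0.8
```

Run:
```python
from h import *
s=ctrl.sense();print(s['tool_pos'],s['tool_rot'],s['q'].round(1))
```

```text
[ 0.55118886 -0.15237523  0.08940367] [177.75261113  23.09184344 174.31036634] [-20.5  17.6  39.  127.  -47.6  23.  141.5]
```

Contact (about 2 N against the push); continue.

>>> step_arm(
  targets=[
    [1,0.0002,0.0125,0.0005,0,0,0],
    [1,0.0002,0.0125,0.0005,0,0,0],
    [1,0.0002,0.0125,0.0005,0,0,0],
  ],
)

```text
time: 13.0
tool_pos: [0.5523, -0.1367, 0.0892]
tool_rot: [177.7, 23.1, 174.3]
force: [-1.5, -1.4, 0.3]
grip_width: -0.004
grasp_force: 0.9
```

>>> step_arm(
  targets=[
    [1,0.0002,0.0075,0.0003,0,0,0],
    [1,0.0002,0.0075,0.0003,0,0,0],
  ],
)

```text
time: 13.2
tool_pos: [0.553, -0.1305, 0.0892]
tool_rot: [177.7, 23.1, 174.4]
force: [-1.7, -1.3, 0.7]
grip_width: 0.003
grasp_force: 0.9
```

>>> step_arm(
  targets=[
    [1,0.0002,0.0075,0.0003,0,0,0],
    [1,0.0002,0.005,0.0003,0,0,0],
  ],
)

```text
time: 13.4
tool_pos: [0.5535, -0.1256, 0.0892]
tool_rot: [177.7, 23.1, 174.4]
force: [-1.4, -1.6, 0.7]
grip_width: -0.0
grasp_force: 0.9
```

>>> step_arm(
  targets=[
    [1,0,0.005,0.0002,0,0,0],
  ],
)

```text
time: 13.5
tool_pos: [0.5537, -0.1238, 0.0892]
tool_rot: [177.7, 23.1, 174.4]
force: [-1.2, -0.5, -0.1]
grip_width: -0.002
grasp_force: 0.9
```

>>> step_arm(
  targets=[
    [1,0,0.005,0.0002,0,0,0],
  ],
)

```text
time: 13.6
tool_pos: [0.5538, -0.1219, 0.0892]
tool_rot: [177.7, 23.1, 174.3]
force: [-1.5, -1.6, 0.9]
grip_width: -0.0
grasp_force: 0.9
```

>>> step_arm(
  targets=[
    [1,0,0.004,0.0002,0,0,0],
  ],
)

```text
time: 13.7
tool_pos: [0.554, -0.1207, 0.0892]
tool_rot: [177.7, 23.1, 174.4]
force: [-3.4, -3.9, 0.3]
grip_width: 0.004
grasp_force: 2.1
```

>>> step_arm(
  targets=[
    [1,0,0.004,0.0002,0,0,0],
  ],
)

```text
time: 13.8
tool_pos: [0.554, -0.1205, 0.0892]
tool_rot: [177.8, 23.1, 174.3]
force: [-2.6, -5.4, 1.2]
grip_width: -0.001
grasp_force: 3.0
```

>>> step_arm(
  targets=[
    [1,0,0.003,0.0002,0,0,0],
  ],
)

```text
time: 13.9
tool_pos: [0.5539, -0.1204, 0.0892]
tool_rot: [177.9, 23.2, 174.2]
force: [-3.7, -7.4, 1.4]
grip_width: -0.003
grasp_force: 3.4
```

>>> step_arm(
  targets=[
    [1,0,-0.02,0,0,0,0],
    [1,0,-0.02,0,0,0,0],
    [1,-0.019,0,-0.046,0,0,0],
    [1,-0.019,0,-0.046,0,0,0],
    [1,0.07,0,-0.03,0,0,0],
    [1,0.07,0,-0.03,0,0,0],
    [1,0.07,0,-0.03,0,0,0],
    [1,0,0,0,0,0,0],
  ],
)

```text
time: 14.7
tool_pos: [0.4581, -0.1258, 0.1269]
tool_rot: [177.4, 22.8, 174.3]
force: [-0.1, 0.1, -1.2]
grip_width: -0.003
grasp_force: 0.0
```

Run:
```python
from h import *
s=ctrl.sense();print(s['tool_pos'],s['q'].round(1),s['force'])
a=snap('wrist','w4.png')[150:290,130:410]
b=snap('top','t4.png')[105:215,195:355]
cv2.imwrite('pics/c4.png',np.vstack([cv2.resize(a[:,:,::-1],(640,320),interpolation=2),cv2.resize(b[:,:,::-1],(640,280))[:275]]))
```

```text
[ 0.45811381 -0.12582611  0.12687506] [-39.9  -2.8  55.1 137.8 -11.   22.1 109.8] [-0.12091557  0.12416324 -1.16633339]
```

View pics/c4.png

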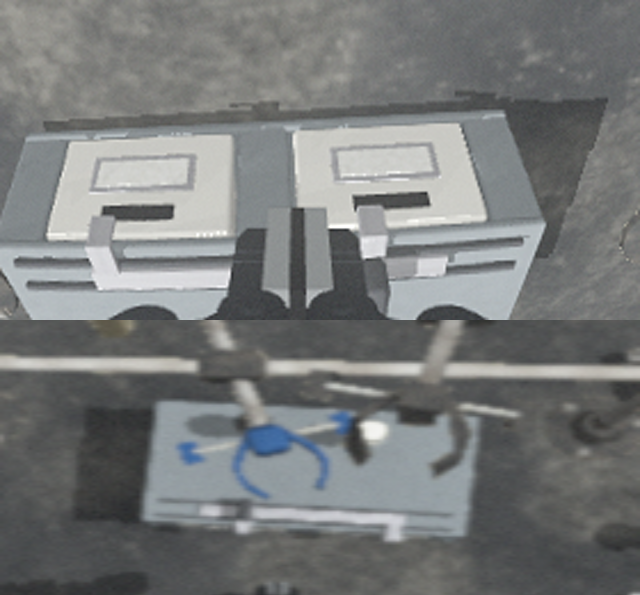

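The picture shows both drawers flush. The tongues hang before both drawers, at about (102,250) and (372,230) in the wrist crop. The cabinet has not moved and the arm is clear, so I am handing in.

```bash
python3 -c "
from plant import ctrl
print(ctrl.hand_in())"
```

```text
the job is handed in; nothing more can be done
None
```

I pushed both drawers shut, then pushed the locking bar left to its stop so its tongues lie across both drawers; the last pictures show the cabinet where it was, and the job is handed in (no verdict was shown).

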